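# Clamp the carving block in the jig

## Task

Using only the fingertips and lifting nothing, push the yellow carving block along its channel until it sits fully home against the dark wooden stop. Then, with a fingertip, push the toggle clamp's red handle over past its centre so that the clamp snaps down and holds the block. Leave the things standing about where they are.

Things in the scene. Friction and masses are not known exactly. Their poses are not given: they have to be found in the camera images.
- jig: plywood carving jig fixed to the table, 320 (x) x 170 (y) x 15 mm thick; origin at the centre of its underside; z up; +x is the way the block is pushed. On its top two wooden rails 10 high run from x = -150 to 25, inner faces at y = +-30: the block's channel
- stop (a point): middle of the near face of the dark wooden stop at the channel's end, 84 wide, 20 high, 14 thick; at jig x = 25, y = 0, z = 25; axes as the jig's
- pivot (a point): pivot of the steel toggle clamp behind the stop, at jig x = 65, y = 0, z = 65; its axis is the jig's y; it sits between two steel cheeks (34 along x, outer faces at y = +-20) that reach up to jig z = 81
- block: loose pale yellow carving block, 90 (x) x 55 (y) x 30 high, about 160 g, in the channel with 2.5 mm play each side; origin at the centre of its underside, x along its length. It starts 20 to 55 mm short of the stop; home, its origin is at jig x = -20, z = 15
- clamp (a joint): angle of the one-piece clamp lever, rad. 0: open, red handle leaning 35 degrees to jig +x, hold-down arm raised. Grows as the handle is pushed to jig -x; a spring resists (about 6 N, 55 mm above the pivot) until 0.61 (handle upright), then drives it on by itself to about 1.22, rubber foot pressing on the block (1.36 with no block)
- handle_tip (a point): centre of the round end of the red handle, a round bar 20 mm thick, 90 mm from the pivot in the jig's y = 0 plane; turns with the lever: clamp open, it is at jig x = 117, z = 139
- rabbit: bystander: unfired brown clay rabbit with two ears, 52 wide and about 105 tall, standing on the table beside the jig; origin under its foot
- bear: bystander: unfired brown clay bear, 52 wide and about 85 tall, standing on the table beside the jig; origin under its foot
- gouge: bystander: wood carving gouge 150 long and 16 thick, lying along the jig's x on the board outside the +y rail; origin under it, near mid-length
- mouse: bystander: black computer mouse 105 x 60 x 31 on the table; origin under its centre
- mug: bystander: blue ceramic mug 76 across, 85 tall, on the table; origin under its centre

How it is judged:
On the way, in this order (a step that is already met when the one before it is completed fails the run):
1. the block is home against the stop while the clamp is still open (x of block in the frame of jig between -0.023 and -0.014 m and y of block in the frame of jig between -0.008 and 0.008 m and z of block in the frame of jig below 0.019 m and angle between the x axis of block and the x axis of jig, either way round below 0.12 rad and value of joint clamp below 0.3 rad), for 0.2 s.
2. the clamp has snapped over centre onto the block (value of joint clamp between 1.12 and 1.31 rad and contact force between clamp and block above 2 N), for 0.2 s.
At the end, for the whole second after the job is handed in: The block is against the stop (within 3 mm), between the rails and flat on the board; the clamp lever has snapped over (1.12 to 1.31 rad) and its foot presses on the block with more than 2 N; the block is at rest (all of step 2 and x of block in the frame of jig between -0.023 and -0.014 m and y of block in the frame of jig between -0.008 and 0.008 m and z of block in the frame of jig below 0.019 m and angle between the x axis of block and the x axis of jig, either way round below 0.12 rad and linear speed of block below 0.01 m/s); the robot touches nothing.
It fails at once if the block is lifted more than 8 mm off the board or tipped by more than 0.2 rad (z of block in the frame of jig above 0.023 m or angle between block's own z axis and vertical above 0.2 rad).
It fails at once if another thing on the table or jig is moved by more than 20 mm or lifted (distance of any of rabbit, bear, gouge, mouse, mug from where it was at the start of the episode above 0.02 m).
It fails at once if a clay figure or the mug is tipped over (angle between any of rabbit, bear, mug's own z axis and vertical above 0.4 rad).
It also fails if it takes over 45 s, if anything falls off the work surface, if the arm or the gripper's body presses on something with over 40 N, if the wrist force passes 120 N, or if a joint passes its speed limit or range.

## Robot

A 6-joint arm with a two-finger parallel gripper is mounted at the origin on the work surface. World frame = base frame: x ahead of the robot, y to its left, z up, the work surface at z = 0. Lengths are in m, angles in rad, forces in N, time in s.
With the tool pointing down it reaches from about 0.3 to 0.775 m from the base axis. Payload 14.6 kg.
Tool frame: the origin (TCP) lies midway between the tips of the shut fingers; the grasp point (between the pads) lies 19 mm behind it (robot.hold_point_z is the distance from the TCP to the grasp point, in m); x points along the fingers, z is the direction in which the jaws open and shut, and the axes are right-handed (so a half turn about x gives the same grasp; the last joint's range is limited). The gripper opens to 85 mm and grips with 20 to 120 N. Pads are 22 mm wide; open, the fingers measure 114 mm over their backs; the gripper's body (76 mm by 85 mm) begins 54 mm behind the grasp point. The pads swing forward as they close: fully open they stand 13 mm farther back than shut.
Start: joints at [1.063, 0.3, 1.521, -0, 1.321, -0.067], TCP at [0.235, 0.497, 0.231] pointing down, gripper open.
Joint ranges: [-3.03, 3.03], [-0.79, 2.21], [0.23, 2.52], [-1.04, 4.18], [0, 3.07], [-2.55, 2.55]. Speed limits (rad/s): [2.22, 2.22, 2.57, 3.14, 3.14, 3.14].

## Interface

Orientations are given as [roll, pitch, yaw] about the fixed x, y, z axes, in that order (R = Rz(yaw) Ry(pitch) Rx(roll)).
In Python, from rig import robot gives the robot as it stands.
- The arm moves only by the shell command python3 -m crank 'ROWS' [FORCE]. ROWS is JSON, a list of rows, each an object with "claw": the closure, from -1 (fully open) to 1 (shut), so that 0 is half open; "xyz": the shift along the tool's x, y, z in units of 25 mm (1.0 is 25 mm), a list of three; "rotation": the turn, a rotation vector about the tool's x, y, z in units of 0.08 rad (1.0 is 0.08 rad), a list of three. In form: [{"claw": claw, "xyz": [x, y, z], "rotation": [rx, ry, rz]}, ...]. A call has 1 to 8 rows; each row shifts and turns the pose as measured when the row begins, along the tool's axes as they then stand; what a row does not reach is not made up. A row lasts 1/10 s, in which the tool goes at most 50 mm and 8.59 degrees, less where a joint would pass 70% of its speed; a pose out of reach is approached as far as the arm can. A call with a number of a shift or a turn outside -1 to 1 is refused whole. A call with a gripper value outside its range is refused whole. The fingers move at their own pace and stop on an object; FORCE is the grip in N (left out, the last holds). Time passes only in rows, so rows that do not move let the fingers close. It gives the time, the measured TCP pose, the force and the opening at its end, in the units of the state.
- robot.observe(): the state, without advancing time (a new reading comes with each control period).
- robot.capture(name): name is "scene" or "top" or "wrist"; returns (picture, depth): 420x560x3 uint8, red, green, blue; 420x560 float32, m along the optical axis (not along the pixel's ray), 0 where there is no reading.
- robot.camera_model(name): a dict with "fx", "fy", "cx", "cy" (pixels), "dist" ([k1, k2, p1, p2, k3] as OpenCV has them; the pictures are not rectified), "view" (4x4, takes a point from world to camera coordinates). Camera axes: x right, y down, z forward; pixel columns grow to the right and rows downward; lengths in m; the calibration is good to about 2 mm. A picture is of the moment at which its call begins: read the wrist's pose just before it. camera_model takes no time and is no camera call; for the wrist camera it gives the pose at the moment of the call.
- robot.job_done(): hands the job in, once; it reports no verdict.
Trained networks look in the newest picture that a camera, given by its name, has taken for a name from the list of things; names that differ only in an ending like _2 or _b are one class to them, and where a whole thing is asked for, a point or a joint stands for the part that bears it (a point fixed in the world has none). Each returns a list of dicts, best first, with "conf" (0 to 1); they miss things now and then, are a little off and sometimes report something else, mostly with a low value. They report only what shows in the picture. A call takes as long as a camera call.
- robot.look_for(camera, target): "rect" ([left, top, right, bottom] in pixels, round what is visible of it).
The state is a dict: "t": time; "joints": joint angles; "qd": joint speeds; "joint_efforts": joint torques, N m; "tool_pos": TCP position; "tcp_rot": TCP orientation; "force": force on the tool from outside, world axes, zero at the start; "ft_torque": the same for the moment, N m; "opening": opening from 0.0 (shut) to 1.0 (fully open).
Only numpy, scipy, OpenCV 4.12 (cv2) and the standard library are available. Lean on these libraries where they do the work, as an engineer would, in place of code of your own. Each camera call takes 0.05 s, during which the arm holds its last target.

## Working session

There is one attempt and no reset: what is moved stays moved. The work goes in short steps, Python scripts to look and compute and a shell command to move; the robot and the scene stay as the last step left them, time stands still between calls to the robot, and variables do not carry over. Pictures are saved under pics/ and viewed, and the job is handed in when it is done.

```bash
ls; mkdir -p pics; cat > h.py <<'E'
import numpy as np,cv2
from rig import robot
def cap(n,f):
    p,d=robot.capture(n); cv2.imwrite('pics/'+f+'.png',p[:,:,::-1]); np.save('pics/'+f+'.npy',d); return p,d
def w(n,u,v,d,cm=None):
    c=cm or robot.camera_model(n)
    K=np.array([[c['fx'],0,c['cx']],[0,c['fy'],c['cy']],[0,0,1.]])
    q=cv2.undistortPoints(np.array([[[u,v]]],float),K,np.array(c['dist'],float))[0,0]
    return (np.linalg.inv(np.array(c['view']))@np.array([q[0]*d,q[1]*d,d,1]))[:3]
def proj(n,P):
    c=robot.camera_model(n)
    K=np.array([[c['fx'],0,c['cx']],[0,c['fy'],c['cy']],[0,0,1.]]);V=np.array(c['view'])
    return cv2.projectPoints(np.atleast_2d(np.array(P,float)),cv2.Rodrigues(V[:3,:3])[0],V[:3,3],K,np.array(c['dist'],float))[0][:,0]
E
python3 - <<'E'
from h import *
print(robot.observe())
for n in ['scene','top']:
    p,d=cap(n,n+'0')
    for t in ['jig','stop','pivot','block','clamp','handle_tip','rabbit','bear','gouge','mouse','mug']:
        try:
            r=robot.look_for(n,t)
            print(n,t,[(np.round(x['rect']).tolist(),round(x['conf'],2)) for x in r[:2]])
        except Exception as e: print(t,e)
E
```

```text
pics
{'t': 0.0, 'joints': array([ 1.06340460e+00,  3.00502780e-01,  1.52161131e+00, -2.04292121e-05,
        1.32071575e+00, -6.66319431e-02]), 'qd': array([-0.00062521, -0.00017951,  0.00044418, -0.00056008, -0.00058032,
        0.00050883]), 'joint_efforts': array([ 1.62866927e-03, -5.43505883e+01, -3.61791551e+01, -9.82517372e-05,
        4.07535990e-03, -2.55101941e-05]), 'tool_pos': array([0.23454635, 0.49720627, 0.23069116]), 'tcp_rot': array([ 3.09095331,  1.56955899, -2.06219039]), 'force': array([-0.64974071,  0.41149987,  0.39719838]), 'ft_torque': array([-0.02184983, -0.0278273 , -0.01317398]), 'opening': 1.0058895021314698}
scene jig [([266.0, 193.0, 385.0, 281.0], 0.78)]
scene stop [([265.0, 191.0, 384.0, 277.0], 0.79)]
scene pivot [([263.0, 191.0, 384.0, 282.0], 0.66)]
scene block [([288.0, 206.0, 327.0, 234.0], 0.95)]
scene clamp [([336.0, 213.0, 371.0, 234.0], 0.79), ([427.0, 255.0, 470.0, 302.0], 0.66)]
scene handle_tip [([294.0, 196.0, 324.0, 208.0], 0.75), ([338.0, 214.0, 369.0, 236.0], 0.57)]
scene rabbit [([266.0, 233.0, 285.0, 265.0], 0.7)]
scene bear [([319.0, 267.0, 343.0, 294.0], 0.76)]
scene gouge [([294.0, 196.0, 337.0, 213.0], 0.51)]
scene mouse [([135.0, 163.0, 164.0, 190.0], 0.87), ([264.0, 234.0, 283.0, 265.0], 0.59)]
scene mug [([428.0, 256.0, 470.0, 303.0], 0.68), ([293.0, 198.0, 321.0, 206.0], 0.43)]
top jig [([173.0, 200.0, 288.0, 263.0], 0.75)]
top stop [([182.0, 222.0, 220.0, 230.0], 0.62), ([175.0, 199.0, 290.0, 261.0], 0.56)]
top pivot [([175.0, 199.0, 290.0, 263.0], 0.55)]
top block [([235.0, 218.0, 267.0, 240.0], 0.64)]
top clamp [([183.0, 221.0, 222.0, 233.0], 0.57)]
top handle_tip [([180.0, 224.0, 220.0, 235.0], 0.85), ([419.0, 171.0, 444.0, 213.0], 0.44)]
top rabbit [([256.0, 173.0, 270.0, 193.0], 0.59)]
top bear [([191.0, 173.0, 211.0, 192.0], 0.62)]
top gouge []
top mouse [([420.0, 176.0, 448.0, 212.0], 0.91)]
top mug [([83.0, 222.0, 121.0, 258.0], 0.98)]
```

```bash
python3 - <<'E'
import cv2
a=cv2.imread('pics/scene0.png')[150:320,110:490];cv2.imwrite('pics/s0c.png',cv2.resize(a,None,fx=2,fy=2,interpolation=2))
a=cv2.imread('pics/top0.png')[150:300,70:460];cv2.imwrite('pics/t0c.png',cv2.resize(a,None,fx=2,fy=2,interpolation=2))
E
```

```text
(no output)
```

View pics/s0c.png

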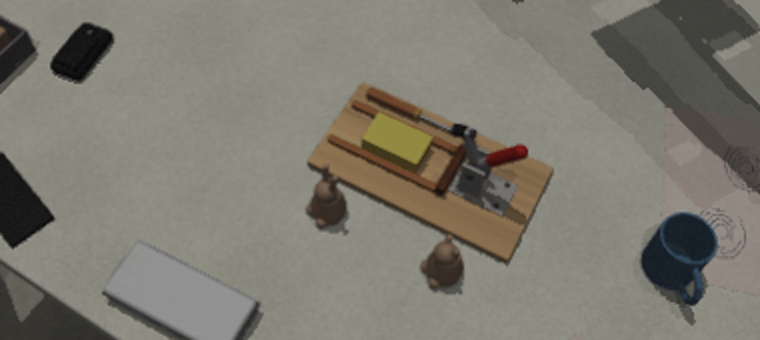

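View pics/t0c.png

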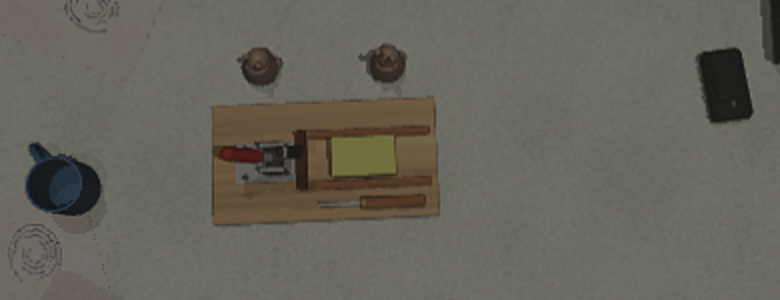

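View pics/top0.png

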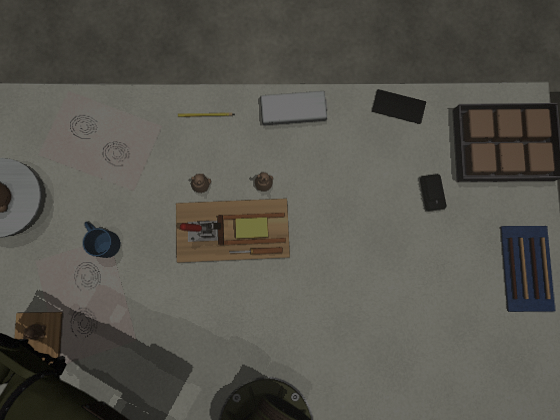

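The scene picture shows the block at crop (398,140), the clamp with its red handle pointing right, and the figures below the jig. In the top picture jig +x points left, the handle tip is at about (183,226) and the block at about (251,228).

```bash
python3 - <<'E'
from h import *
p=cv2.imread('pics/top0.png')[:,:,::-1].astype(float);d=np.load('pics/top0.npy')
def cloud(n,p,d):
    c=robot.camera_model(n);K=np.array([[c['fx'],0,c['cx']],[0,c['fy'],c['cy']],[0,0,1.]])
    v,u=np.mgrid[:420,:560]
    q=cv2.undistortPoints(np.stack([u,v],-1).reshape(-1,1,2).astype(float),K,np.array(c['dist'],float)).reshape(420,560,2)
    P=np.dstack([q*d[...,None],d,np.ones_like(d)])
    return (P@np.linalg.inv(np.array(c['view'])).T)[...,:3]
for n in ['top','scene']:
    p=cv2.imread(f'pics/{n}0.png')[:,:,::-1].astype(float);d=np.load(f'pics/{n}0.npy')
    W=cloud(n,p,d)
    print(n, 'campos',np.linalg.inv(np.array(robot.camera_model(n)['view']))[:3,3],robot.camera_model(n)['fx'])
    R,G,B=p[...,0],p[...,1],p[...,2]
    reg=np.zeros((420,560),bool)
    if n=='top': reg[190:275,165:300]=1
    else: reg[185:290,255:395]=1
    brown=reg&(R>B*1.4)&(d>0)&(W[...,2]>.008)&(W[...,2]<.022)
    pts=W[brown]
    print('board',brown.sum(),np.median(pts[:,2]))
    r=cv2.minAreaRect(pts[:,:2].astype(np.float32));print(r, cv2.boxPoints(r))
    y=reg&(R>B*1.5)&(G>B*1.5)&(G>R*.85)&(d>0)
    pts=W[y];t=pts[pts[:,2]>np.percentile(pts[:,2],90)-.006]
    print('block',y.sum(),np.median(t[:,2]),cv2.minAreaRect(t[:,:2].astype(np.float32)))
    rd=reg&(R>G*2.5)&(R>60)&(d>0)
    pts=W[rd];print('red',rd.sum(),pts.min(0),pts.max(0)); 
    v,u=np.nonzero(rd);print(u.min(),u.max(),v.min(),v.max())
    z=W[...,2][reg&(d>0)];print('maxz',np.sort(z)[-5:])
    v0=[ (200,183),(263,182),(100,240),(260,251)] if n=='top' else [(276,250),(332,282),(450,278)]
    for u,v in v0: print((u,v),W[v,u].round(3))
E
```

```text
top campos [ 0.38106034 -0.01924892  1.42904886] 498.6308260141852
board 4376 0.013479453949760245
((0.5466282963752747, 0.0941159650683403), (0.2010575830936432, 0.3189326524734497), 2.188112497329712) [[ 0.4400843   0.24962777]
 [ 0.4522613  -0.06907233]
 [ 0.65317225 -0.06139584]
 [ 0.64099526  0.25730425]]
block 630 0.043845174430195644 ((0.5330545902252197, 0.038154635578393936), (0.053937576711177826, 0.08946002274751663), 0.4236633777618408)
red 80 [0.51890205 0.1715217  0.0962317 ] [0.53457354 0.21706715 0.14969116]
180 200 224 230
maxz [0.14864348 0.14897491 0.14903898 0.14936712 0.14969116]
(200, 183) [0.653 0.177 0.078]
(263, 182) [0.657 0.004 0.07 ]
(100, 240) [ 0.506  0.468 -0.001]
(260, 251) [0.468 0.013 0.035]
scene campos [1.13656576 0.30645661 1.03098688] 410.8835134083429
board 3467 0.01388050556851761
((0.5715059638023376, 0.09593887627124786), (0.24897685647010803, 0.31800010800361633), 2.4590485095977783) [[ 0.44031024  0.2494513 ]
 [ 0.4539541  -0.06825598]
 [ 0.7027017  -0.05757354]
 [ 0.6890578   0.26013374]]
block 607 0.04361622564588297 ((0.5355044007301331, 0.038401078432798386), (0.05840334668755531, 0.08851750195026398), 2.5500025749206543)
red 91 [0.52341558 0.17194588 0.10013832] [0.53982026 0.21825761 0.14890298]
354 373 223 230
maxz [0.14769084 0.14772983 0.14797493 0.14832894 0.14890298]
(276, 250) [0.679 0.019 0.059]
(332, 282) [0.685 0.192 0.063]
(450, 278) [0.473 0.461 0.001]
```

```bash
cat >> h.py <<'E'
from scipy.spatial.transform import Rotation as Ro
yj=np.arctan2(.999,-.038)
Rj=Ro.from_euler('z',yj).as_matrix(); Oj=np.array([.5312,.0935,0])
def J(x,y,z): return Rj@np.array([x,y,z])+Oj
def st(goal=None):
    o=robot.observe();R=Ro.from_euler('xyz',o['tcp_rot']).as_matrix();p=np.array(o['tool_pos'])
    print('t',round(o['t'],2),'tcp',p.round(4),'jig',(Rj.T@(p-Oj)).round(4),'F',np.array(o['force']).round(1),'op',round(o['opening'],2));
    print('tool axes in jig (cols)\n',(Rj.T@R).round(3))
    if goal is not None:
        # goal jig pos, tool x down, tool z along jig -+y
        c=[]
        for s in (1,-1):
            Z=Rj@np.array([0,s,0]);X=np.array([0,0,-1.]);G=np.column_stack([X,np.cross(Z,X),Z])
            c.append(Ro.from_matrix(R.T@G).as_rotvec()/.08)
        print('rot units',[a.round(2) for a in c],'shift units',(R.T@(J(*goal)-p)/.025).round(2))
E
python3 - <<'E'
from h import *
st((-.135,0,.15))
E
```

```text
t 1.2 tcp [0.2347 0.4974 0.2313] jig [0.4149 0.281  0.2313] F [-0.9 -1.2  0.5] op 1.0
tool axes in jig (cols)
 [[ 0.     0.461  0.888]
 [-0.     0.888 -0.461]
 [-1.    -0.     0.   ]]
rot units [array([-25.62,  -0.  ,   0.  ]), array([13.65,  0.  ,  0.  ])] shift units [  3.25 -20.11 -14.34]
```

```bash
A='{"claw":1,"xyz":[0,0,-1],"rotation":[1,0,0]}'; python3 -m crank '[{"claw":1,"xyz":[0,0,-1],"rotation":[1,0,0]},{"claw":1,"xyz":[0,0,-1],"rotation":[1,0,0]},{"claw":1,"xyz":[0,0,-1],"rotation":[1,0,0]},{"claw":1,"xyz":[0,0,-1],"rotation":[1,0,0]},{"claw":1,"xyz":[0,0,-1],"rotation":[1,0,0]},{"claw":1,"xyz":[0,0,-1],"rotation":[1,0,0]},{"claw":1,"xyz":[0,0,0],"rotation":[1,0,0]},{"claw":1,"xyz":[0,0,0],"rotation":[1,0,0]}]'
python3 -c "
from h import *
st((-.135,0,.15))"
```

```text
t: 2.0
tool_pos: [0.1418, 0.3739, 0.2309]
tcp_rot: [0.719, 1.57, 1.185]
force: [-0.4, 0.9, -0.3]
opening: 0.001
t 2.0 tcp [0.1418 0.3739 0.2309] jig [0.295  0.3785 0.2309] F [-0.4  0.9 -0.3] op 0.0
tool axes in jig (cols)
 [[ 0.001  0.91   0.415]
 [-0.     0.415 -0.91 ]
 [-1.     0.001  0.001]]
rot units [array([-3.393e+01,  1.000e-02,  1.000e-02]), array([ 5.34,  0.01, -0.01])] shift units [  3.22 -21.93   6.64]
```

```bash
python3 -m crank '[{"claw":1,"xyz":[0,-0.5,1],"rotation":[1,0,0]},{"claw":1,"xyz":[0,-0.5,1],"rotation":[1,0,0]},{"claw":1,"xyz":[0,-0.7,1],"rotation":[1,0,0]},{"claw":1,"xyz":[0,-0.7,1],"rotation":[1,0,0]},{"claw":1,"xyz":[0,-1,1],"rotation":[1,0,0]},{"claw":1,"xyz":[0,-1,1],"rotation":[0.3,0,0]},{"claw":1,"xyz":[0,-1,1],"rotation":[0,0,0]},{"claw":1,"xyz":[0,-1,1],"rotation":[0,0,0]}]'
python3 -c "
from h import *
st((-.135,0,.15))"
```

```text
t: 2.8
tool_pos: [0.3661, 0.2542, 0.232]
tcp_rot: [1.064, 1.566, 1.091]
force: [-0.0, 1.0, -1.0]
opening: -0.0
t 2.8 tcp [0.3661 0.2542 0.232 ] jig [0.1669 0.1589 0.232 ] F [-0.  1. -1.] op -0.0
tool axes in jig (cols)
 [[ 0.004  1.    -0.011]
 [-0.002 -0.011 -1.   ]
 [-1.     0.004  0.002]]
rot units [array([39.14, -0.08, -0.04]), array([-0.13,  0.03, -0.05])] shift units [  3.24 -12.02   6.48]
```

Now tool y = jig +x and tool z = jig −y.

```bash
python3 -m crank '[{"claw":1,"xyz":[0,-1,0.5],"rotation":[-0.1,0,0]},{"claw":1,"xyz":[0,-1,0.5],"rotation":[0,0,0]},{"claw":1,"xyz":[0,-1,0.8],"rotation":[0,0,0]},{"claw":1,"xyz":[0,-1,0.8],"rotation":[0,0,0]},{"claw":1,"xyz":[0,-1,0.8],"rotation":[0,0,0]},{"claw":1,"xyz":[0,-1,0.8],"rotation":[0,0,0]},{"claw":1,"xyz":[0,-1,0.8],"rotation":[0,0,0]},{"claw":1,"xyz":[0,-1,0.8],"rotation":[0,0,0]}]'
python3 -m crank '[{"claw":1,"xyz":[0,-1,0.8],"rotation":[0,0,0]},{"claw":1,"xyz":[0.3,-1,0],"rotation":[0,0,0]},{"claw":1,"xyz":[0.5,-1,0],"rotation":[0,0,0]},{"claw":1,"xyz":[0.5,-1,0],"rotation":[0,0,0]},{"claw":1,"xyz":[0.8,0,0],"rotation":[0,0,0]},{"claw":1,"xyz":[0,0,0],"rotation":[0,0,0]}]'
python3 - <<'E'
from h import *
st((-.135,0,.027))
p,d=cap('wrist','w1');cap('top','t1')
print(robot.look_for('wrist','block'))
for P in [(-.1,.0275,.045),(-.1,-.0275,.045),(-.135,0,.015),(-.135,.03,.025),(-.135,-.03,.025)]: print(P,proj('wrist',[J(*P)]).round(0))
E
```

```text
t: 3.6
tool_pos: [0.5238, 0.0496, 0.2326]
tcp_rot: [0.771, 1.564, 0.805]
force: [1.4, -0.2, 0.6]
opening: -0.002
t: 4.2
tool_pos: [0.5502, -0.0572, 0.1776]
tcp_rot: [0.678, 1.564, 0.709]
force: [-0.2, 1.1, 0.4]
opening: -0.001
t 4.2 tcp [ 0.5502 -0.0572  0.1776] jig [-0.1513 -0.0132  0.1776] F [-0.2  1.1  0.4] op -0.0
tool axes in jig (cols)
 [[ 0.004  1.    -0.008]
 [-0.006 -0.007 -1.   ]
 [-1.     0.004  0.005]]
rot units [array([39.18, -0.09, -0.11]), array([-0.09,  0.07, -0.06])] shift units [ 6.02  0.62 -0.57]
[{'rect': [227.4, 23.7, 298.2, 135.4], 'conf': 0.86}]
(-0.1, 0.0275, 0.045) [[229. 136.]]
(-0.1, -0.0275, 0.045) [[292. 135.]]
(-0.135, 0, 0.015) [[263. 167.]]
(-0.135, 0.03, 0.025) [[232. 170.]]
(-0.135, -0.03, 0.025) [[293. 169.]]
```

View pics/w1.png

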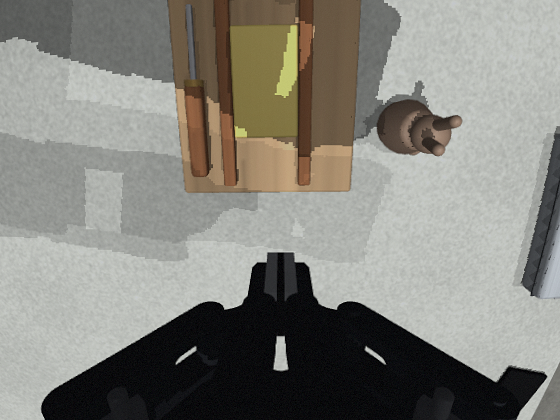

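View pics/t1.png

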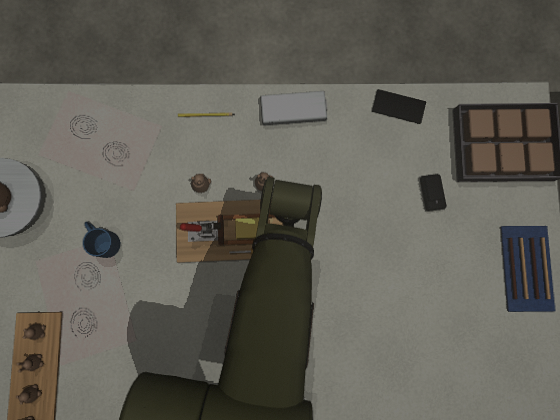

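The wrist picture shows the block's rear edge at row 136, as predicted. The rails are on both sides, the gouge is at left and the rabbit stands clear at (415,125). Next I descend behind the block.

```bash
python3 -m crank '[{"claw":1,"xyz":[0.8,0.3,-0.57],"rotation":[-0.1,0.1,0]},{"claw":1,"xyz":[1,0.1,0],"rotation":[0,0,0]},{"claw":1,"xyz":[1,0,0],"rotation":[0,0,0]},{"claw":1,"xyz":[1,0,0],"rotation":[0,0,0]},{"claw":1,"xyz":[0,0,0],"rotation":[0,0,0]}]'
python3 - <<'E'
from h import *
st((-.135,0,.027))
E
```

```text
t: 4.85
tool_pos: [0.5405, -0.0441, 0.0902]
tcp_rot: [0.083, 1.557, 0.127]
force: [-0.9, 0.4, 1.0]
opening: 0.001
t 4.85 tcp [ 0.5405 -0.0441  0.0902] jig [-0.1379 -0.0041  0.0902] F [-0.9  0.4  1. ] op 0.0
tool axes in jig (cols)
 [[ 0.001  1.     0.006]
 [-0.014  0.006 -1.   ]
 [-1.     0.001  0.014]]
rot units [array([-3.919e+01,  2.000e-02,  2.700e-01]), array([ 0.08,  0.17, -0.01])] shift units [ 2.53  0.11 -0.2 ]
```

```bash
python3 -m crank '[{"claw":1,"xyz":[0.8,0,-0.2],"rotation":[0,0.17,0]},{"claw":1,"xyz":[0.8,0,0],"rotation":[0,0,0]},{"claw":1,"xyz":[0.7,0,0],"rotation":[0,0,0]},{"claw":1,"xyz":[0.25,0,0],"rotation":[0,0,0]},{"claw":1,"xyz":[0,0,0],"rotation":[0,0,0]}]'
python3 - <<'E'
from h import *
st((-.135,0,.027))
E
```

```text
t: 5.35
tool_pos: [0.539, -0.0435, 0.0298]
tcp_rot: [-0.085, 1.564, -0.039]
force: [-0.2, 0.3, -0.2]
opening: -0.002
t 5.35 tcp [ 0.539  -0.0435  0.0298] jig [-0.1372 -0.0025  0.0298] F [-0.2  0.3 -0.2] op -0.0
tool axes in jig (cols)
 [[-0.001  1.     0.009]
 [-0.007  0.009 -1.   ]
 [-1.    -0.001  0.007]]
rot units [array([-3.916e+01, -1.000e-02,  1.400e-01]), array([0.11, 0.09, 0.01])] shift units [ 0.11  0.09 -0.1 ]
```

```bash
python3 -m crank '[{"claw":1,"xyz":[0,0.4,-0.1],"rotation":[0.1,0,0]},{"claw":1,"xyz":[0,0.4,0],"rotation":[0,0,0]},{"claw":1,"xyz":[0,0.3,0],"rotation":[0,0,0]},{"claw":1,"xyz":[0,0.3,0],"rotation":[0,0,0]},{"claw":1,"xyz":[0,0.3,0],"rotation":[0,0,0]}]'
python3 - <<'E'
from h import *
st((-.076,0,.028))
E
```

```text
t: 5.85
tool_pos: [0.5359, 0.0022, 0.0333]
tcp_rot: [-0.12, 1.559, -0.082]
force: [-1.1, -0.3, -0.9]
opening: 0.0
t 5.85 tcp [0.5359 0.0022 0.0333] jig [-0.0914 -0.0013  0.0333] F [-1.1 -0.3 -0.9] op 0.0
tool axes in jig (cols)
 [[-0.001  1.    -0.   ]
 [-0.012 -0.    -1.   ]
 [-1.    -0.001  0.012]]
rot units [array([ 3.927e+01,  3.000e-02, -2.300e-01]), array([-0.  ,  0.15,  0.02])] shift units [ 0.21  0.62 -0.05]
```

```bash
python3 -m crank '[{"claw":1,"xyz":[0.2,0.2,0],"rotation":[0,0.1,0]},{"claw":1,"xyz":[0.1,0.15,0],"rotation":[0,0,0]},{"claw":1,"xyz":[0.05,0.1,0],"rotation":[0,0,0]}]'
python3 - <<'E'
from h import *
st((-.076,0,.028))
cap('wrist','w2')
print(robot.look_for('wrist','block')[:1])
cap('top','t2')
cap('scene','s2')
a=cv2.imread('pics/s2.png')[180:290,250:400];cv2.imwrite('pics/s2c.png',cv2.resize(a,None,fx=5,fy=5,interpolation=2))
E
```

```text
t: 6.15
tool_pos: [0.5359, 0.0151, 0.0243]
tcp_rot: [-0.419, 1.566, -0.38]
force: [-0.5, -2.8, 1.8]
opening: -0.002
t 6.15 tcp [0.5359 0.0151 0.0243] jig [-0.0785 -0.0017  0.0243] F [-0.5 -2.8  1.8] op -0.0
tool axes in jig (cols)
 [[-0.002  1.     0.001]
 [-0.004  0.001 -1.   ]
 [-1.    -0.002  0.004]]
rot units [array([-39.26,  -0.04,   0.08]), array([0.01, 0.05, 0.02])] shift units [-0.15  0.1  -0.07]
[{'rect': [203.4, 48.4, 361.1, 267.6], 'conf': 0.6}]
```

View pics/s2c.png

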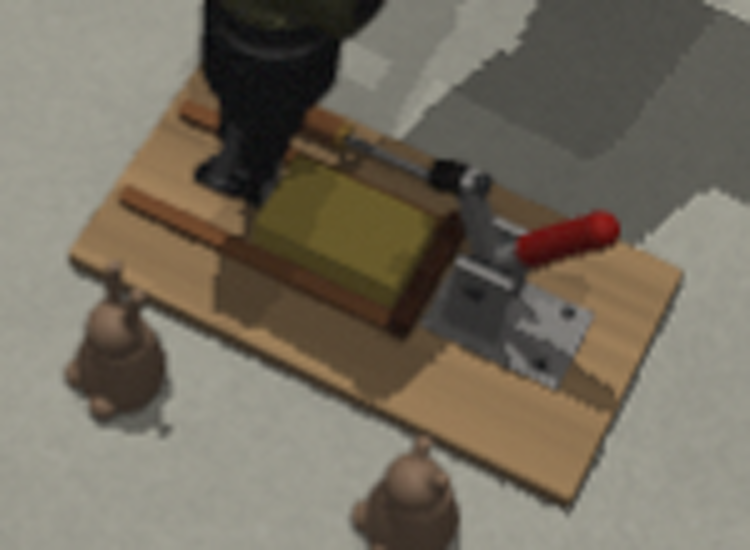

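View pics/w2.png

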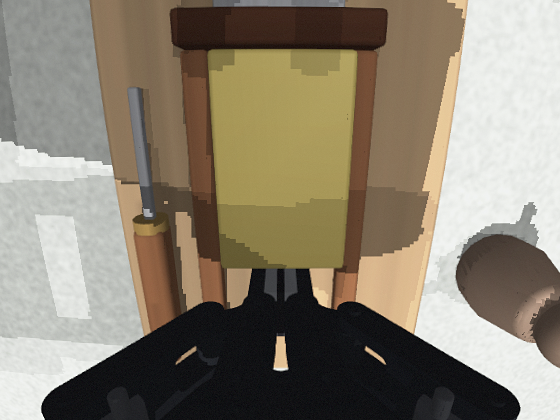

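The wrist picture shows the block's front edge (row 50) almost at the stop. I keep pushing until the force rises.

```bash
python3 -m crank '[{"claw":1,"xyz":[-0.1,0.15,0],"rotation":[0,0,0]},{"claw":1,"xyz":[0,0.15,0],"rotation":[0,0,0]},{"claw":1,"xyz":[0,0.15,0],"rotation":[0,0,0]}]'
python3 - <<'E'
from h import *
st((-.076,0,.028))
E
```

```text
t: 6.65
tool_pos: [0.5358, 0.018, 0.0279]
tcp_rot: [-1.294, 1.556, -1.256]
force: [-1.9, -39.1, 1.7]
opening: -0.001
t 6.65 tcp [0.5358 0.018  0.0279] jig [-0.0756 -0.0017  0.0279] F [ -1.9 -39.1   1.7] op -0.0
tool axes in jig (cols)
 [[-0.014  1.     0.   ]
 [-0.004  0.    -1.   ]
 [-1.    -0.014  0.004]]
rot units [array([-39.27,  -0.27,   0.08]), array([0.  , 0.05, 0.17])] shift units [-0.   -0.01 -0.07]
```

```bash
python3 -m crank '[{"claw":1,"xyz":[0,-0.05,0],"rotation":[0,0,0]},{"claw":1,"xyz":[0,-0.05,0],"rotation":[0,0,0]},{"claw":1,"xyz":[0,-0.8,0],"rotation":[0,0,0]},{"claw":1,"xyz":[-0.5,-0.3,0],"rotation":[0,0,0]},{"claw":1,"xyz":[-1,0,0],"rotation":[0,0,0]},{"claw":1,"xyz":[-1,0,0],"rotation":[0,0,0]},{"claw":1,"xyz":[-1,0,0],"rotation":[0,0,0]},{"claw":1,"xyz":[-1,0,0],"rotation":[0,0,0]}]'
python3 - <<'E'
from h import *
st((.17,0,.22))
cap('wrist','w3')
for P in [(-.065,.0275,.045),(-.065,-.0275,.045),(.025,.0275,.045),(.025,-.0275,.045)]: print(P,proj('wrist',[J(*P)]).round(0))
E
```

```text
t: 7.45
tool_pos: [0.5351, -0.0109, 0.1463]
tcp_rot: [-1.575, 1.559, -1.539]
force: [0.6, -0.3, -0.2]
opening: -0.0
t 7.45 tcp [ 0.5351 -0.0109  0.1463] jig [-1.045e-01  1.000e-04  1.463e-01] F [ 0.6 -0.3 -0.2] op -0.0
tool axes in jig (cols)
 [[-0.012  1.    -0.003]
 [ 0.    -0.003 -1.   ]
 [-1.    -0.012 -0.   ]]
rot units [array([39.24,  0.24,  0.  ]), array([-0.03, -0.  ,  0.15])] shift units [-3.08 10.94 -0.02]
(-0.065, 0.0275, 0.045) [[242. 152.]]
(-0.065, -0.0275, 0.045) [[311. 152.]]
(0.025, 0.0275, 0.045) [[237.  27.]]
(0.025, -0.0275, 0.045) [[314.  27.]]
```

View pics/w3.png

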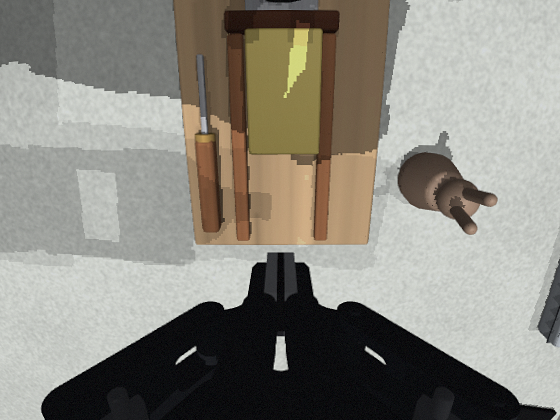

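Pushing met 39 N at the expected TCP position, and the block's front edge now meets the stop. My jig frame looks about 4 mm off in y, so I'll check the handle from above with the wrist camera.

```bash
python3 -m crank '[{"claw":1,"xyz":[-1,0,0],"rotation":[0,0,0.15]},{"claw":1,"xyz":[-1,0,0],"rotation":[0,0,0]},{"claw":1,"xyz":[-1,0,0],"rotation":[0,0,0]},{"claw":1,"xyz":[-1,0.8,0],"rotation":[0,0,0]},{"claw":1,"xyz":[0,1,0],"rotation":[0,0,0]},{"claw":1,"xyz":[0,0,0],"rotation":[0,0,0]},{"claw":1,"xyz":[0,0,0],"rotation":[0,0,0]}]'
python3 - <<'E'
from h import *
st((.17,0,.22))
p,d=cap('wrist','w4')
for P in [(.025,.042,.035),(.025,-.042,.035),(.117,0,.139),(.065,.02,.081),(.065,-.02,.081),(.16,.085,.015),(.16,-.085,.015)]: print(P,proj('wrist',[J(*P)]).round(0))
R,G,B=[p[...,i].astype(float) for i in range(3)]
m=(R>2.2*G)&(R>70)&(d>0);v,u=np.nonzero(m);P=np.array([w('wrist',a,b,d[b,a]) for a,b in zip(u,v)])
Q=(P-Oj)@Rj
print(len(Q),Q.min(0),Q.max(0))
for lo in np.arange(.08,.13,.01):
    s=Q[(Q[:,0]>lo)&(Q[:,0]<lo+.01)]
    if len(s): print(lo,s[:,1].min(),s[:,1].max(),s[:,2].max())
E
```

```text
t: 8.2
tool_pos: [0.5334, 0.0386, 0.2633]
tcp_rot: [0.125, 1.556, 0.162]
force: [-0.9, -0.1, 0.9]
opening: -0.001
t 8.2 tcp [0.5334 0.0386 0.2633] jig [-5.490e-02 -1.000e-04  2.633e-01] F [-0.9 -0.1  0.9] op -0.0
tool axes in jig (cols)
 [[ 0.002  1.    -0.002]
 [-0.015 -0.002 -1.   ]
 [-1.     0.002  0.015]]
rot units [array([39.25, -0.04, -0.29]), array([-0.02,  0.19, -0.02])] shift units [ 1.75  8.99 -0.04]
(0.025, 0.042, 0.035) [[239.  99.]]
(0.025, -0.042, 0.035) [[313.  99.]]
(0.117, 0, 0.139) [[276. -26.]]
(0.065, 0.02, 0.081) [[255.  56.]]
(0.065, -0.02, 0.081) [[297.  56.]]
(0.16, 0.085, 0.015) [[198. -27.]]
(0.16, -0.085, 0.015) [[353. -27.]]
180 [ 0.07483051 -0.01052671  0.09267225] [0.08456826 0.00277255 0.1107194 ]
0.08 -0.01052671388057592 0.002772553047745883 0.1107194026633729
```

View pics/w4.png

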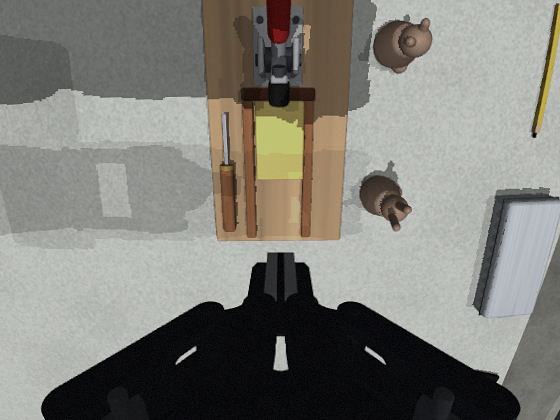

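```bash
python3 -m crank '[{"claw":1,"xyz":[0,1,0],"rotation":[0,0.19,0]},{"claw":1,"xyz":[0,1,0],"rotation":[0,0,0]},{"claw":1,"xyz":[0,1,0],"rotation":[0,0,0]},{"claw":1,"xyz":[0,1,0],"rotation":[0,0,0]},{"claw":1,"xyz":[0,1,0],"rotation":[0,0,0]},{"claw":1,"xyz":[0,1,0],"rotation":[0,0,0]},{"claw":1,"xyz":[0,1,0],"rotation":[0,0,0]},{"claw":1,"xyz":[0,1,0],"rotation":[0,0,0]}]'
python3 -m crank '[{"claw":1,"xyz":[0,1,0],"rotation":[0,0,0]},{"claw":1,"xyz":[0,1,0],"rotation":[0,0,0]},{"claw":1,"xyz":[0,0,0],"rotation":[0,0,0]}]'
python3 - <<'E'
from h import *
st((.165,-.0025,.118))
E
```

```text
t: 9.05
tool_pos: [0.5266, 0.2384, 0.2616]
tcp_rot: [3.012, 1.564, 3.038]
force: [0.2, -1.0, -0.2]
opening: 0.002
t: 9.35
tool_pos: [0.5249, 0.2908, 0.2603]
tcp_rot: [3.116, 1.561, -3.141]
force: [-0.4, 0.1, -0.4]
opening: 0.003
t 9.35 tcp [0.5249 0.2908 0.2603] jig [ 0.1974 -0.0012  0.2603] F [-0.4  0.1 -0.4] op 0.0
tool axes in jig (cols)
 [[ 0.     1.    -0.012]
 [ 0.009 -0.012 -1.   ]
 [-1.     0.    -0.009]]
rot units [array([ 3.913e+01, -1.000e-02,  1.800e-01]), array([-0.14, -0.12, -0.  ])] shift units [ 5.69 -1.3   0.12]
```

```bash
python3 -m crank '[{"claw":1,"xyz":[1,-0.3,0.1],"rotation":[-0.14,-0.12,0]},{"claw":1,"xyz":[1,-0.3,0],"rotation":[0,0,0]},{"claw":1,"xyz":[1,-0.2,0],"rotation":[0,0,0]},{"claw":1,"xyz":[1,-0.1,0],"rotation":[0,0,0]},{"claw":1,"xyz":[1,0,0],"rotation":[0,0,0]},{"claw":1,"xyz":[0.7,0,0],"rotation":[0,0,0]},{"claw":1,"xyz":[0,0,0],"rotation":[0,0,0]}]'
python3 - <<'E'
from h import *
st((.145,-.0025,.118))
cap('scene','s5')
a=cv2.imread('pics/s5.png')[170:290,260:420];cv2.imwrite('pics/s5c.png',cv2.resize(a,None,fx=4.9,fy=4.9,interpolation=2))
E
```

```text
t: 10.05
tool_pos: [0.5289, 0.2608, 0.1117]
tcp_rot: [-2.642, 1.568, -2.608]
force: [0.3, -0.2, 0.3]
opening: 0.002
t 10.05 tcp [0.5289 0.2608 0.1117] jig [ 0.1672 -0.0041  0.1117] F [ 0.3 -0.2  0.3] op 0.0
tool axes in jig (cols)
 [[-0.001  1.    -0.004]
 [ 0.002 -0.004 -1.   ]
 [-1.    -0.001 -0.002]]
rot units [array([3.922e+01, 2.000e-02, 4.000e-02]), array([-0.05, -0.03,  0.01])] shift units [-0.25 -0.89 -0.06]
```

View pics/s5c.png

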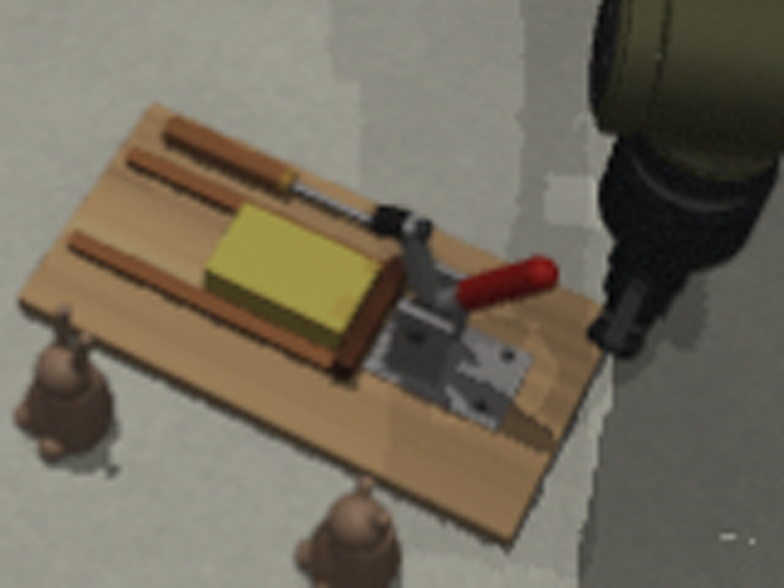

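The scene picture shows the block hard against the stop, the clamp open and the fingers just beyond the red handle. Now I push it over.

```bash
python3 -m crank '[{"claw":1,"xyz":[-0.25,-0.4,-0.04],"rotation":[0,0,0]},{"claw":1,"xyz":[0,-0.5,0],"rotation":[0,0,0]},{"claw":1,"xyz":[0,-0.5,0],"rotation":[0,0,0]},{"claw":1,"xyz":[0,-0.5,0],"rotation":[0,0,0]},{"claw":1,"xyz":[0,-0.5,0],"rotation":[0,0,0]}]'
python3 - <<'E'
from h import *
st((.075,-.0025,.12))
E
```

```text
t: 10.6
tool_pos: [0.5326, 0.1989, 0.1268]
tcp_rot: [0.615, 1.559, 0.649]
force: [-0.6, 3.8, 2.6]
opening: -0.002
t 10.6 tcp [0.5326 0.1989 0.1268] jig [ 0.1053 -0.0054  0.1268] F [-0.6  3.8  2.6] op -0.0
tool axes in jig (cols)
 [[ 0.007  1.    -0.004]
 [-0.009 -0.003 -1.   ]
 [-1.     0.007  0.009]]
rot units [array([39.23, -0.13, -0.18]), array([-0.04,  0.12, -0.08])] shift units [ 0.26 -1.21 -0.11]
```

```bash
python3 -m crank '[{"claw":1,"xyz":[0.1,-0.4,-0.1],"rotation":[0,0,0]},{"claw":1,"xyz":[0.1,-0.4,0],"rotation":[0,0,0]},{"claw":1,"xyz":[0,-0.4,0],"rotation":[0,0,0]}]'
python3 - <<'E'
from h import *
st((.075,-.0025,.12))
cap('scene','s6')
a=cv2.imread('pics/s6.png')[170:290,260:420];cv2.imwrite('pics/s6c.png',cv2.resize(a,None,fx=4.9,fy=4.9,interpolation=2))
E
```

```text
t: 10.9
tool_pos: [0.5318, 0.1654, 0.1237]
tcp_rot: [0.523, 1.555, 0.557]
force: [0.3, -0.1, 0.1]
opening: 0.003
t 10.9 tcp [0.5318 0.1654 0.1237] jig [ 0.0719 -0.0033  0.1237] F [ 0.3 -0.1  0.1] op 0.0
tool axes in jig (cols)
 [[ 0.008  1.    -0.005]
 [-0.014 -0.004 -1.   ]
 [-1.     0.008  0.013]]
rot units [array([39.21, -0.15, -0.26]), array([-0.06,  0.17, -0.1 ])] shift units [ 0.15  0.12 -0.04]
```

View pics/s6c.png

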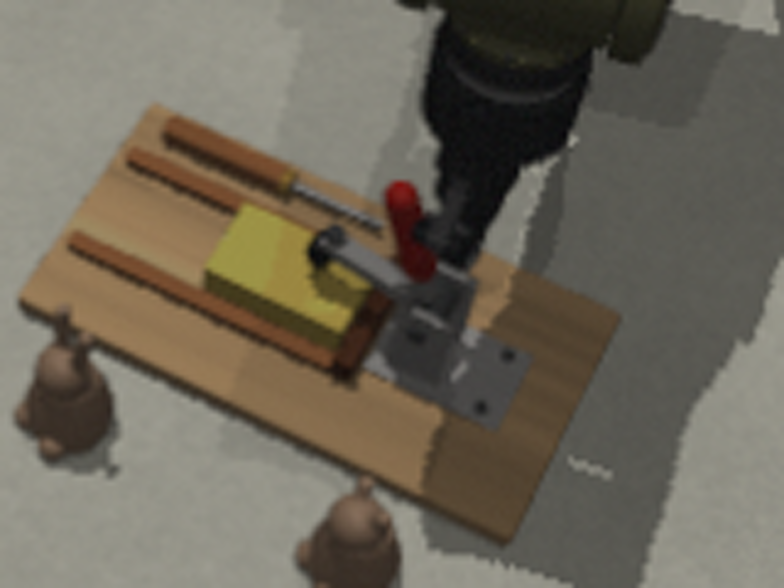

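It has passed centre and the arm is coming down. I retreat to +x and up, then check.

```bash
python3 -m crank '[{"claw":1,"xyz":[0,0.4,0],"rotation":[0,0,0]},{"claw":1,"xyz":[0,1,0],"rotation":[0,0,0]},{"claw":1,"xyz":[0,1,0],"rotation":[0,0,0]},{"claw":1,"xyz":[-1,1,0],"rotation":[0,0,0]},{"claw":1,"xyz":[-1,0,0],"rotation":[0,0,0]},{"claw":1,"xyz":[-1,0,0],"rotation":[0,0,0]},{"claw":1,"xyz":[0,0,0],"rotation":[0,0,0]},{"claw":1,"xyz":[0,0,0],"rotation":[0,0,0]}]'
python3 - <<'E'
from h import *
st()
p,d=cap('scene','s7')
a=p[170:290,260:420,::-1];cv2.imwrite('pics/s7c.png',cv2.resize(a,None,fx=4.9,fy=4.9,interpolation=2))
def red(n,p,d):
    R,G,B=[p[...,i].astype(float) for i in range(3)]
    m=(R>2.2*G)&(R>60)&(d>0);m[:170]=0;m[290:]=0
    v,u=np.nonzero(m);P=np.array([w(n,a,b,d[b,a]) for a,b in zip(u,v)]);Q=(P-Oj)@Rj
    Q=Q[Q[:,2]>.08];print(len(Q),Q.min(0).round(3),Q.max(0).round(3))
red('scene',p,d)
p,d=cap('top','t7');red('top',p,d)
print('expected tip jig',.065-.09*np.sin(1.22-.61),.065+.09*np.cos(.61))
E
```

```text
t: 11.75
tool_pos: [0.5265, 0.2561, 0.1999]
tcp_rot: [0.539, 1.56, 0.573]
force: [0.2, 0.2, -0.3]
opening: 0.002
t 11.75 tcp [0.5265 0.2561 0.1999] jig [ 0.1626 -0.0015  0.1999] F [ 0.2  0.2 -0.3] op 0.0
tool axes in jig (cols)
 [[ 0.005  1.    -0.005]
 [-0.009 -0.005 -1.   ]
 [-1.     0.005  0.009]]
107 [ 0.007 -0.013  0.096] [0.053 0.004 0.15 ]
73 [ 0.005 -0.007  0.101] [0.051 0.007 0.153]
expected tip jig 0.013441928590956685 0.13876832160609315
```

View pics/s7c.png

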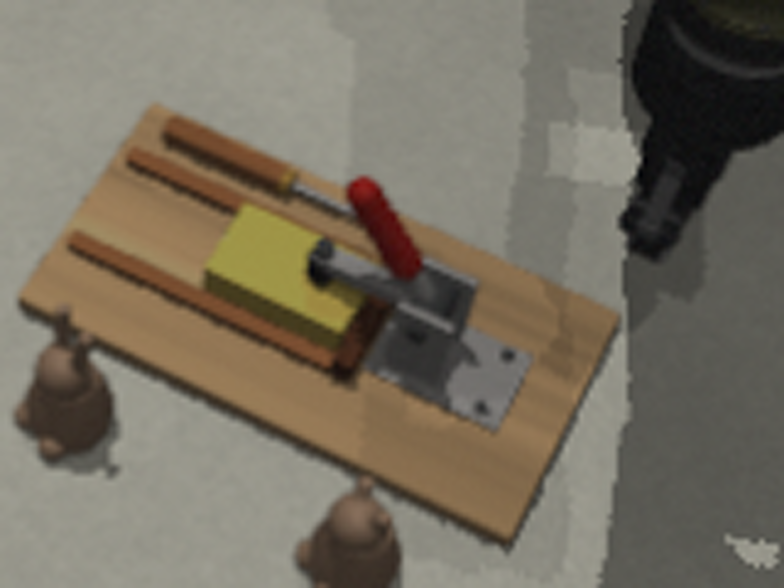

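The handle now leans to −x: its red extent ends at jig x ≈ 0.006, which fits a tip centre near 0.013–0.016. The foot is on the block, the block is against the stop, and the robot is clear.

```bash
python3 -c "
from rig import robot
print(robot.job_done())"
```

```text
the job is handed in; nothing more can be done
None
```

The block is home against the stop, the clamp has snapped over onto it, and I handed the job in about 12 s into the 45 s limit. No verdict was reported.

- **Block:** I pushed it about 35 mm along the channel with the shut fingertips. The force rose to 39 N at the predicted TCP position (jig x −0.076), and the pictures showed the block flush with the stop before I touched the clamp. The 39 N was a fingertip force, but it was firmer than needed.
- **Clamp:** I pushed the red handle over from the +x side with about 4 N. It snapped on by itself, and I backed the arm clear.
- **Last checks:**
  - The handle's red extent ends at jig x ≈ 0.006 with its top at z ≈ 0.15, which fits about 1.2 rad on the clamp.
  - The scene picture shows the rubber foot on the block.
  - The rabbit, bear and gouge look unmoved, but I compared pictures rather than measuring them. I did not check the mug and mouse separately at the end; the arm stayed clear of both.
  - The tool force is about zero.
- **Disagreement:** The wrist camera put the jig 2–5 mm off in y from my first estimate made with the top and scene cameras. I allowed 2.5 mm for this when aiming at the handle.
- **Not measured:** The foot's pressing force on the block could only be inferred from the pictures.

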